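Key the interlock on the surplus test bench

TASK

Pull the red-headed key straight up out of its sprung holder, push it fully home into the lock on the grey control box, working it past the sticky pins, then turn it a quarter turn clockwise (seen from above) against the return spring and hold it there: finish with the gripper still gripping the turned key in the lock. Leave the blue key and the other parts on the bench where they are.

Things in the scene. Friction and masses are not known exactly. Their poses are not given: they have to be found in the camera images.
- red_key: Steel key with a red plastic head, 80 mm long, about 100 g, upright in its holder. Origin: centre of its tip, z up to the head, x across its width, y its thickness. From the tip: blade 24 long, 14 wide, 6 thick, tapered to 6 x 3 at the tip over 8 mm and to 8 wide over its top 6; round shank dia. 6; head from 42 to 80 mm, 30 wide, 10 thick. Same either way round (half turn about z).
- blue_key: Bystander, to be left alone: same key as the red one but with a blue head, in the other holder. Origin at its tip.
- red_holder: Fixed yellow holder of the red key, block 40 x 36 mm on a base 70 x 60 mm, top 48 mm above the bench. Origin under its centre; key x lies along its x. Key tip stands 16 mm above the bench, head 58 to 96 mm. Slot 15.5 (x) x 7.5 (y), 32 deep. A sprung detent lets go at about 8 to 10 N of straight upward pull in the first 8 mm; brass detent cap on +x side.
- blue_holder: Fixed, same yellow holder, holding the blue key. Origin at the centre of the underside.
- keyway (a point): Centre of the lock's slot mouth, on top of a square aluminium boss 52 x 52 mm, 85 mm above the bench; z up, x along the unturned slot. Slot 17 (x) x 9 (y) in a 6 mm plate, below it a cylinder slot 15.5 x 7.5. The key goes straight down, width along x, either way round; home is tip 32 mm below the mouth, on the slot's floor, head then 10 mm above the boss.
- control_box: Fixed grey box 150 (x) x 120 x 70 mm with the lock boss 35 mm from its centre towards -x; origin under its centre. Inside the lock two sticky sprung pins are met with the tip 18 to 29 mm below the mouth and resist with about 6 to 12 N, then drag; twisting a few degrees to and fro helps. Short of home, a plate keeps the key from turning.
- lock (a joint): Turn of the lock cylinder, rad: 0 as at the start, grows clockwise seen from above to a stop at 1.5 (a quarter turn). A return spring brings it back to 0 when let go (about 0.03 N m at the start, 0.1 N m at the stop). The blade has about 0.15 rad of play in the cylinder, so the key turns that much further than the cylinder.
- relay: Bystander: small clear-topped relay, 28 x 36 x 28 mm, loose on top of the control box at the end away from the lock. Origin under its centre.
- fuse_link: Bystander: white ceramic fuse link with brass blades, 26 x 70 x 26 mm, loose on the bench beside the red key's holder, about 95 mm off on its -x side. Origin under its centre.
- contactor: Bystander: grey and black contactor, 50 x 60 x 64 mm. Origin under its centre.
- breaker: Bystander: white circuit breaker with a blue toggle, 80 x 54 x 71 mm. Origin under its centre.
- screwdriver: Bystander: orange-handled screwdriver, 180 mm long, lying on the bench. Origin under its middle.
- terminal_block: Bystander: green terminal block, 30 x 75 x 22 mm. Origin under its centre.
Mind the look-alikes: they are no part of the job. What is shaped like the control_box but purple is not meant.

How it is judged (in metres and radians):
On the way, in this order (a step that is already met when the one before it is completed fails the run):
1. the red key is pulled clear of its holder, in the gripper (z of red_key in the frame of red_holder above 0.052 m and contact force between the fingers and red_key above 1 N), for 0.1 s.
2. the red key is pushed fully home in the lock, the lock not yet turned (z of red_key in the frame of keyway below -0.0295 m and horizontal distance between red_key and keyway below 0.004 m and angle between the x axis of red_key and the x axis of keyway, either way round below 0.25 rad and value of joint lock below 0.25 rad), for 0.1 s.
At the end, for the whole second after the job is handed in: The lock is turned at least 1.25 rad clockwise (stop at 1.5), the red key's tip is within 4 mm of home (32 mm below the mouth), within 5 mm of the lock's axis and upright within 0.2 rad, and the fingers still grip the key with more than 2 N (value of joint lock above 1.25 rad and z of red_key in the frame of keyway below -0.028 m and horizontal distance between red_key and keyway below 0.005 m and angle between red_key's own z axis and vertical below 0.2 rad and contact force between the fingers and red_key above 2 N); the arm keeps its last pose, push and grip.
It fails at once if the blue key is disturbed (moved over 15 mm) (distance of blue_key from where it was at the start of the episode above 0.015 m).
It fails at once if a bystander is moved over 30 mm (distance of any of relay, fuse_link, contactor, breaker, screwdriver, terminal_block from where it was at the start of the episode above 0.03 m).
It also fails if it takes over 51 s, if anything falls off the work surface, if the arm or the gripper's body presses on something with over 40 N, if the wrist force passes 120 N, or if a joint passes its speed limit or range.

ROBOT

A 6-joint arm with a two-finger parallel gripper is mounted at the origin on the work surface. World frame = base frame: x ahead of the robot, y to its left, z up, the work surface at z = 0. Lengths are in m, angles in degrees, forces in N, time in s.
With the tool pointing down it reaches from about 0.275 to 0.975 m from the base axis. Payload 8.4 kg.
Tool frame: the origin (TCP) lies between the finger pads; the fingertips stand 25 mm ahead of it and the grasp point (between the pads) lies 6 mm ahead of it; z points along the fingers, y is the line along which they close (so a half turn about z gives the same grasp; the last joint's range is limited). The gripper opens to 92 mm and grips with 3 to 60 N. Pads are 20 mm wide; open, the fingers measure 128 mm over their backs; the gripper's body (75 mm by 189 mm) begins 69 mm behind the grasp point.
Start: joints at [67.93, 20.225, 93.587, -0, 66.188, -0.138], TCP at [0.233, 0.58, 0.24] pointing down, gripper open.
Joint ranges: [-150.9, 150.9], [-52.94, 120.26], [3.33, 152.33], [-74.26, 254.26], [0, 154.13], [-172.89, 172.89]. Speed limits (degrees/s): [127.2, 127.2, 159.86, 180, 180, 180].

INTERFACE

Orientations are given as a 3x3 rotation matrix whose columns are the frame's x, y, z axes.
In Python, from workcell import r gives the robot as it stands.
- The arm moves only by the tool play_rows, never from a script. Its argument "commands" is a list of rows, each an object with "slide": the shift along the tool's x, y, z normalised to -1 to 1, where 1 is 0.1 m, a list of three; "twist": the turn about the tool's z normalised to -1 to 1, where 1 is 180 degrees. In form: [{"slide": [tx, ty, tz], "twist": twist}, ...]. A call has 1 to 8 rows; each row is the pose to reach, as a shift and turn from the pose commanded when the call began, along the tool's axes at that moment, turning the shorter way round; what a row does not reach only later rows make up. A row lasts 1/8 s, in which the tool goes at most 62.5 mm and 10.7 degrees, less where a joint would pass 70% of its speed; a pose out of reach is approached as far as the arm can. A call with a number of a shift or a turn outside -1 to 1 is refused whole. A call with a gripper value outside its range is refused whole. "hand" is the opening, from -1 (shut) to 1 (fully open), set as the call begins (left out, the last holds). The fingers move at their own pace and stop on an object; "newtons" is the grip in N (left out, the last holds). Time passes only in rows, so rows that repeat a pose let the fingers close. It gives the time, the measured TCP pose, the force, the opening and the grip force at its end, in the units of the state.
- r.observe(): the state, without advancing time (a new reading comes with each control period).
- r.get_image(name): name is "scene" or "top"; returns (picture, depth): 420x560x3 uint8, blue, green, red; 420x560 float32, m along the optical axis (not along the pixel's ray), 0 where there is no reading.
- r.camera_model(name): a dict with "intrinsics" (3x3 intrinsics, pixels), "distortion" ([k1, k2, p1, p2, k3] as OpenCV has them; the pictures are not rectified), "camera_from_world" (4x4, takes a point from world to camera coordinates). Camera axes: x right, y down, z forward; pixel columns grow to the right and rows downward; lengths in m; the calibration is good to about 2 mm. A picture is of the moment at which its call begins. camera_model takes no time and is no camera call.
- r.finish_job(): hands the job in; it is judged then, once.
The state is a dict: "t": time; "joints": joint angles; "dq": joint speeds; "tau": joint torques, N m; "ee_pos": TCP position; "tool_rot": TCP orientation; "contact_force": force on the tool from outside, world axes, zero at the start; "moment": the same for the moment, N m; "opening": finger opening in m; "finger_force": force on a finger pad.
Only numpy, scipy, OpenCV 4.12 (cv2) and the standard library are available. Lean on these libraries where they do the work, as an engineer would, in place of code of your own. Each camera call takes 0.05 s, during which the arm holds its last target. There are 200 camera calls.

## Working session

There is one attempt and no reset: what is moved stays moved. The work goes in short steps, Python scripts to look and compute and a tool call to move; the robot and the scene stay as the last step left them, time stands still between calls to the robot, and variables do not carry over. Pictures are saved under pics/ and viewed, at most 10 in all, crops included, and the job is handed in when it is done.

Besides the shell and the picture viewer there is one more tool, called after "Request:" as a command line: name --argument value ..., lists and objects as JSON in quotes. play_rows: Moves the arm, as the interface text tells. Its arguments: {"type":"object","properties":{"commands":{"type":"array","items":{"type":"object","properties":{"slide":{"type":"array","items":{"type":"number","minimum":-1,"maximum":1}},"twist":{"type":"number","minimum":-1,"maximum":1}}}},"hand":{"type":"number"},"newtons":{"type":"number"}},"required":["commands"]}

```bash
mkdir -p pics; cat > h.py <<'E'
import numpy as np, cv2
from workcell import r
def world(name,dep,uv):
    m=r.camera_model(name);K=np.array(m["intrinsics"]);D=np.array(m["distortion"]);T=np.linalg.inv(np.array(m["camera_from_world"]))
    uv=np.array(uv,float).reshape(-1,1,2);n=cv2.undistortPoints(uv,K,D).reshape(-1,2)
    d=np.array([dep[int(round(v)),int(round(u))] for u,v in uv.reshape(-1,2)])
    P=np.c_[n*d[:,None],d];return P@T[:3,:3].T+T[:3,3]
def plane(name,z,uv):
    m=r.camera_model(name);K=np.array(m["intrinsics"]);D=np.array(m["distortion"]);T=np.linalg.inv(np.array(m["camera_from_world"]))
    n=cv2.undistortPoints(np.array(uv,float).reshape(-1,1,2),K,D).reshape(-1,2)
    d=np.c_[n,np.ones(len(n))]@T[:3,:3].T;return T[:3,3]+d*((z-T[2,3])/d[:,2])[:,None]
E
python3 - <<'E'
from h import *
for n in("scene","top"):
    im,d=r.get_image(n);cv2.imwrite(f"pics/{n}0.png",im);np.savez(f"{n}0.npz",im=im,d=d)
    T=np.linalg.inv(np.array(r.camera_model(n)["camera_from_world"]));print(n,T[:3,3].round(3),T[:3,2].round(2),np.array(r.camera_model(n)["intrinsics"])[0,0])
o=r.observe();print(o)
E
```

```text
scene [1.008 0.467 0.825] [-0.49 -0.46 -0.74] 430.27816359393546
top [0.279 0.009 1.304] [ 0.21 -0.   -0.98] 498.1938667381852
{'t': 0.1, 'joints': array([ 6.79312677e+01,  2.02587624e+01,  9.36223748e+01,  3.21547017e-04,
        6.61874992e+01, -1.36767313e-01]), 'dq': array([ 0.03330361,  0.03097223, -0.06794717,  0.08423217, -0.05132436,
       -0.00360124]), 'tau': array([ 1.85197168e-03, -5.94904983e+01, -3.34935808e+01,  7.01115467e-02,
        1.82742323e-02, -2.79115261e-05]), 'ee_pos': array([0.23328532, 0.57941002, 0.23895431]), 'tool_rot': array([[-9.27627172e-01,  3.73507192e-01, -4.54842255e-04],
       [ 3.73507469e-01,  9.27626510e-01, -1.10823209e-03],
       [ 7.99107758e-06, -1.19791318e-03, -9.99999282e-01]]), 'contact_force': array([ 0.3037337 , -0.65477377, -0.26498849]), 'moment': array([ 0.01886519, -0.03009121, -0.00031567]), 'finger_force': 0.0, 'opening': 0.09206087028703482}
```

View pics/top0.png

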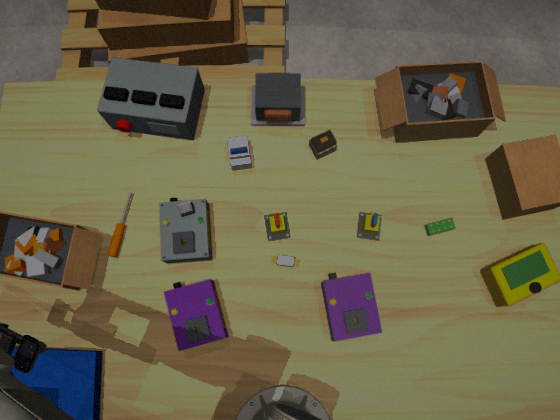

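View pics/scene0.png

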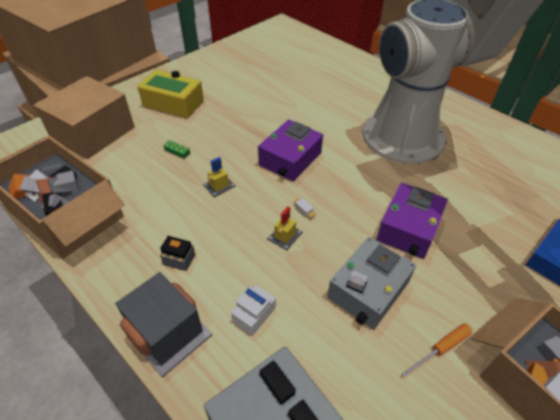

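The top view shows the grey box at (185,230), with its boss near (183,242). The red key is at (278,222) and the blue key at (374,220). In the scene view the red head is at (285,215) and the boss at (383,258). I'll measure next, using enlarged crops.

```bash
cat > crop.py <<'E'
from h import *
t=np.load("top0.npz");s=np.load("scene0.npz")
def c(im,x,y,w,h,k): return cv2.resize(im[y:y+h,x:x+w],None,fx=k,fy=k,interpolation=cv2.INTER_CUBIC)
a=c(t["im"],155,193,62,75,6)[:,:372];b=c(t["im"],255,200,70,75,6)[:,:420]
A=np.hstack([a,b])[:300]
a2=np.hstack([c(t["im"],158,222,50,37,8),c(t["im"],258,205,50,37,8)])
b2=np.hstack([c(s["im"],358,238,50,37,8),c(s["im"],262,200,50,50,8)[:296]])
cv2.imwrite("pics/crop.png",np.vstack([a2,b2]))
E
python3 crop.py
python3 - <<'E'
from h import *
for n in("top","scene"):
    z=np.load(n+"0.npz");im=z["im"];d=z["d"];hsv=cv2.cvtColor(im,cv2.COLOR_BGR2HSV)
    # world map
    vv,uu=np.mgrid[0:420,0:560];W=world(n,d,np.c_[uu.ravel(),vv.ravel()]).reshape(420,560,3)
    np.save(n+"W.npy",W)
    x0,y0,x1,y1=(260,205,295,242) if n=="top" else (265,200,305,248)
    roi=np.zeros((420,560),bool);roi[y0:y1,x0:x1]=1
    red=roi&((hsv[...,0]<8)|(hsv[...,0]>172))&(hsv[...,1]>150)&(hsv[...,2]>60)
    yel=roi&(hsv[...,0]>18)&(hsv[...,0]<33)&(hsv[...,1]>170)
    for nm,m in(("red",red),("yel",yel)):
        P=W[m];print(n,nm,m.sum(),np.median(P,0).round(4),np.percentile(P,[2,98],axis=0).round(4).tolist(),np.argwhere(m).mean(0)[::-1])
    m=(W[...,2]>.075)&(W[...,2]<.095)
    x0,y0,x1,y1=(158,222,210,262) if n=="top" else (355,235,410,280)
    roi[:]=0;roi[y0:y1,x0:x1]=1;m&=roi
    P=W[m];print(n,"boss",m.sum(),P.mean(0).round(4));c=max(cv2.findContours(m.astype(np.uint8),0,1)[0],key=cv2.contourArea)
    q=cv2.boxPoints(cv2.minAreaRect(c));Q=plane(n,.085,q);print(q.tolist(),Q.round(4).tolist(),Q.mean(0))
    roi[:]=0;x0,y0,x1,y1=(155,193,217,268) if n=="top" else (325,230,420,330)
    roi[y0:y1,x0:x1]=1
    m=roi&(abs(W[...,2]-.07)<.005);P=W[m][:,:2].astype(np.float32);print("box",m.sum(),cv2.minAreaRect(P),np.median(W[m][:,2]))
E
```

```text
top red 38 [0.5318 0.0185 0.0969] [[0.5192, 0.0151, 0.0915], [0.5446, 0.0234, 0.1017]] [276.60526316 219.07894737]
top yel 192 [0.5265 0.0209 0.0482] [[0.5103, 0.0006, 0.0201], [0.5529, 0.0368, 0.0692]] [276.78645833 224.36979167]
top boss 481 [0.4756 0.2533 0.084 ]
[[173.0, 231.0], [193.0, 231.0], [193.0, 253.0], [173.0, 253.0]] [[0.5014, 0.2783, 0.085], [0.5019, 0.2278, 0.085], [0.4466, 0.2255, 0.085], [0.446, 0.2755, 0.085]] [0.47399675 0.25179016 0.085     ]
box 2017 ((0.509501039981842, 0.25607889890670776), (0.1517372876405716, 0.12077727168798447), 5.5123772621154785) 0.0703757263384166
scene red 79 [0.538  0.0236 0.09  ] [[0.5229, 0.0175, 0.0654], [0.5478, 0.0264, 0.0984]] [284.94936709 214.4556962 ]
scene yel 246 [0.5439 0.0322 0.0397] [[0.5174, 0.0104, 0.0124], [0.5557, 0.0404, 0.052]] [285.52845528 230.58943089]
scene boss 580 [0.4793 0.253  0.0847]
[[364.539306640625, 261.33709716796875], [376.7864990234375, 241.74156188964844], [400.2471923828125, 256.40447998046875], [388.0, 276.0]] [[0.5112, 0.2304, 0.085], [0.4509, 0.2176, 0.085], [0.4474, 0.2759, 0.085], [0.5062, 0.2863, 0.085]] [0.4789337  0.25255361 0.085     ]
box 2756 ((0.4664944112300873, 0.25131428241729736), (0.2418508231639862, 0.12200863659381866), 5.271822929382324) 0.07078702549652133
```

View pics/crop.png

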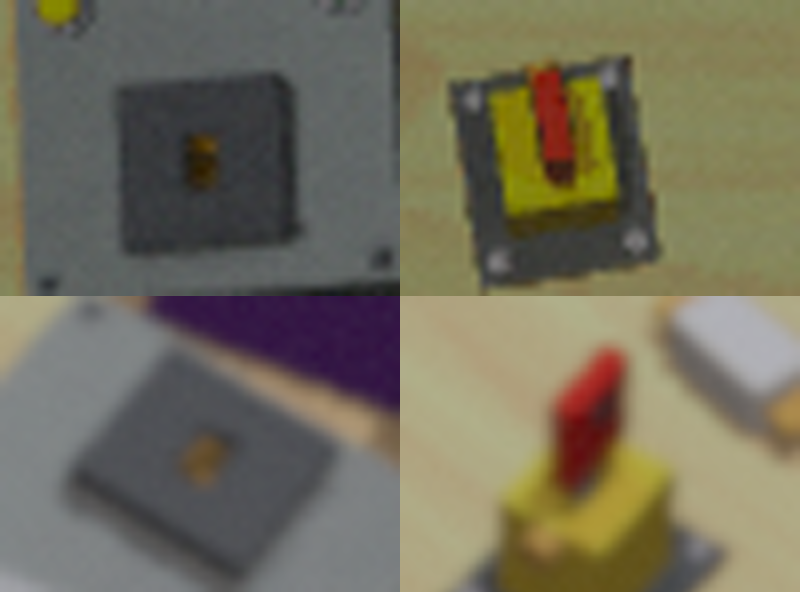

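The enlarged crops show the top-view slot at crop (202,160) and the head's top face running from (547,69) to (560,158). Next I'll convert hand-read corner pixels to world positions on the known planes.

```bash
python3 - <<'E'
from h import *
def px(p,ox,oy,cx,cy): p=np.array(p,float);return np.c_[(p[:,0]-cx+.5)/8-.5+ox,(p[:,1]-cy+.5)/8-.5+oy]
def rep(l,n,z,p):
    Q=plane(n,z,p)[:,:2];e=np.roll(Q,-1,0)-Q
    print(l,Q.mean(0).round(4),"edges",(np.hypot(*e.T)*1e3).round(0),np.degrees(np.arctan2(e[:,1],e[:,0])).round(1))
T=lambda p:px(p,158,222,0,0)
R=lambda p:px(p,258,205,400,0)
S=lambda p:px(p,358,238,0,296)
U=lambda p:px(p,262,200,400,296)
rep("boss top","top",.085,T([(118,86),(274,76),(284,236),(125,250)]))
rep("slot top","top",.082,T([(202,160)])); 
rep("boss scene","scene",.085,S([(75,473),(173,350),(337,455),(240,576)]))
rep("slot scene","scene",.082,S([(208,460)]))
rep("block top","top",.048,R([(490,92),(605,78),(619,200),(507,217)]))
rep("base top","top",.004,R([(450,85),(630,58),(660,262),(487,288)]))
rep("head top","top",.096,R([(534,70),(559,68),(574,156),(548,162)]))
rep("head scene","scene",.096,U([(560,402),(607,350)]))
# sub-pixel slot mask
for n,(x0,y0,x1,y1) in(("top",(176,234,192,250)),("scene",(376,250,392,268))):
    z=np.load(n+"0.npz");h=cv2.cvtColor(z["im"],cv2.COLOR_BGR2HSV)[y0:y1,x0:x1]
    w=np.clip(h[...,1].astype(float)-90,0,None)*(h[...,0]<30)
    yy,xx=np.mgrid[y0:y1,x0:x1];c=[(w*xx).sum()/w.sum(),(w*yy).sum()/w.sum()];print(n,c,plane(n,.082,[c]).round(4))
E
```

```text
boss top [0.4744 0.2528] edges [49. 51. 50. 52.] [ -85.7 -174.    95.7    5.3]
slot top [0.4755 0.2528] edges [0.] [0.]
boss scene [0.4769 0.2536] edges [52. 51. 50. 50.] [-173.4   92.7    4.8  -85. ]
slot scene [0.4739 0.2527] edges [0.] [0.]
block top [0.5319 0.0187] edges [37. 40. 36. 41.] [ -82.4 -173.2   99.3    8.3]
base top [0.5319 0.0185] edges [61. 70. 58. 70.] [ -80.8 -171.5   99.1   11. ]
head top [0.5326 0.0189] edges [ 8. 28.  8. 29.] [ -84.8 -170.   103.7    9.1]
head scene [0.5337 0.0176] edges [24. 24.] [-169.2   10.8]
top [np.float64(182.91014492753624), np.float64(241.43478260869566)] [[0.4758 0.2526 0.082 ]]
scene [np.float64(383.0337972166998), np.float64(257.948310139165)] [[0.4744 0.2517 0.082 ]]
```

Red key: about (0.532, 0.0187), yaw 8.7°. Keyway: about (0.475, 0.2525), yaw 5.5°. I'm moving towards the key now.

Request:
play_rows --commands '[{"slide": [-0.5, -0.42, 0]}, {"slide": [-1, -0.84, 0]}, {"slide": [-1, -0.84, 0]}]' --hand 0 --newtons 40

```text
$.commands[0]: bad value
```

Request:
play_rows --commands '[{"slide": [-0.5, -0.42, 0]}, {"slide": [-1, -0.84, 0]}, {"slide": [-1, -0.84, 0]}]'

```text
$.commands[0]: bad value
```

Request:
play_rows --commands '[{"slide": [-0.5, -0.42, 0]}, {"slide": [-1, -0.84, 0]}, {"slide": [-1, -0.84, 0]}]'

```text
$.commands[0]: bad value
```

Request:
play_rows --commands '[{"slide": [-0.5, -0.42, 0]}, {"slide": [-1, -0.84, 0]}, {"slide": [-1, -0.84, 0], "twist": -0.05}, {"slide": [-1, -0.84, 0], "twist": -0.1}, {"slide": [-1, -0.84, 0], "twist": -0.17}, {"slide": [-1, -0.84, 0], "twist": -0.17}]'

```text
$.commands[0]: bad value
```

```bash
cat > g.py <<'E'
from h import *
import sys
def go(x,y,z,yaw):
    "delta to target; yaw = angle of tool y"
    o=r.observe();R=o["tool_rot"];d=np.array([x,y,z])-o["ee_pos"];a=np.degrees(np.arctan2(R[1,1],R[0,1]))
    print("t",round(o["t"],2),"pos",o["ee_pos"].round(4),"yaw",a.round(2),"F",o["contact_force"].round(1),"M",o["moment"].round(2),"op",round(o["opening"],4),"ff",round(o["finger_force"],1),"j6",o["joints"][5].round(1))
    print("slide",(R.T@d*10).round(3),"twist",round((a-yaw)/180,4))
if __name__=="__main__": go(*map(float,sys.argv[1:]))
E
python3 g.py .532 .0187 .15 98.7
```

```text
t 0.1 pos [0.2333 0.5794 0.239 ] yaw 68.07 F [ 0.3 -0.7 -0.3] M [ 0.02 -0.03 -0.  ] op 0.0921 ff 0.0 j6 -0.1
slide [-4.865 -4.085  0.894] twist -0.1702
```

Every row needs an explicit twist.

Request:
play_rows --commands '[{"slide": [-0.5, -0.42, 0], "twist": 0}, {"slide": [-1, -0.84, 0], "twist": 0}, {"slide": [-1, -0.84, 0], "twist": 0}]' --hand 0 --newtons 40

```text
t: 0.48
ee_pos: [0.2958, 0.4613, 0.2393]
tool_rot: [[-0.927, 0.376, -0.0], [0.376, 0.927, -0.002], [-0.0, -0.002, -1.0]]
contact_force: [0.3, -1.1, 0.2]
opening: 0.0637
finger_force: 0.0
```

Request:
play_rows --commands '[{"slide": [-0.5, -0.42, 0], "twist": 0}, {"slide": [-1, -0.84, 0], "twist": 0}, {"slide": [-1, -0.84, 0], "twist": 0}]'

```text
t: 0.85
ee_pos: [0.3572, 0.347, 0.2395]
tool_rot: [[-0.926, 0.377, -0.0], [0.377, 0.926, -0.001], [-0.0, -0.001, -1.0]]
contact_force: [-0.5, 0.6, 0.2]
opening: 0.0456
finger_force: 0.0
```

Request:
play_rows --commands '[{"slide": [-0.5, -0.42, 0], "twist": 0}, {"slide": [-1, -0.84, 0], "twist": 0}, {"slide": [-1, -0.84, 0], "twist": 0}]'

```text
t: 1.23
ee_pos: [0.4189, 0.2325, 0.2396]
tool_rot: [[-0.926, 0.377, 0.0], [0.377, 0.926, 0.0], [-0.0, 0.0, -1.0]]
contact_force: [-0.1, -0.1, -0.5]
opening: 0.0462
finger_force: 0.0
```

Request:
play_rows --commands '[{"slide": [-0.5, -0.42, 0], "twist": 0}, {"slide": [-1, -0.84, 0], "twist": 0}, {"slide": [-1, -0.84, 0], "twist": -0.05}, {"slide": [-1, -0.84, 0], "twist": -0.1}, {"slide": [-1, -0.84, 0], "twist": -0.17}, {"slide": [-1, -0.84, 0], "twist": -0.17}]'

```text
t: 1.98
ee_pos: [0.4791, 0.1204, 0.2395]
tool_rot: [[-0.988, -0.152, -0.0], [-0.152, 0.988, 0.001], [-0.0, 0.001, -1.0]]
contact_force: [-1.1, -1.0, -0.4]
opening: 0.0456
finger_force: 0.0
```

```bash
python3 g.py .532 .0187 .15 98.7
```

```text
t 1.98 pos [0.4791 0.1204 0.2395] yaw 98.75 F [-1.1 -1.  -0.4] M [ 0.05 -0.04 -0.06] op 0.0456 ff 0.0 j6 -84.9
slide [-0.368 -1.086  0.894] twist 0.0003
```

Request:
play_rows --commands '[{"slide": [-0.2, -0.5, 0], "twist": 0}, {"slide": [-0.37, -1, 0], "twist": 0}, {"slide": [-0.37, -1, 0.3], "twist": 0}, {"slide": [-0.37, -1, 0.3], "twist": 0}, {"slide": [-0.37, -1, 0.3], "twist": 0}]'

```text
t: 2.6
ee_pos: [0.5308, 0.0264, 0.2101]
tool_rot: [[-0.989, -0.15, 0.0], [-0.15, 0.989, 0.0], [-0.0, 0.0, -1.0]]
contact_force: [-0.7, -1.2, -0.4]
opening: 0.0461
finger_force: 0.0
```

```bash
python3 - <<'E'
from h import *
ims=[]
for n,(x,y,w,h) in(("top",(240,185,80,70)),("scene",(240,160,90,90))):
    im,d=r.get_image(n);ims.append(cv2.resize(im[y:y+h,x:x+w],(400,400*h//w)))
cv2.imwrite("pics/pre.png",np.hstack([i[:350] for i in ims]))
E
python3 g.py .532 .0187 .085 98.7
```

```text
t 2.7 pos [0.5311 0.0263 0.2106] yaw 98.69 F [0.4 0.8 0.1] M [ 0.07  0.   -0.  ] op 0.0462 ff 0.0 j6 -96.0
slide [ 0.004 -0.077  1.256] twist -0.0001
```

View pics/pre.png

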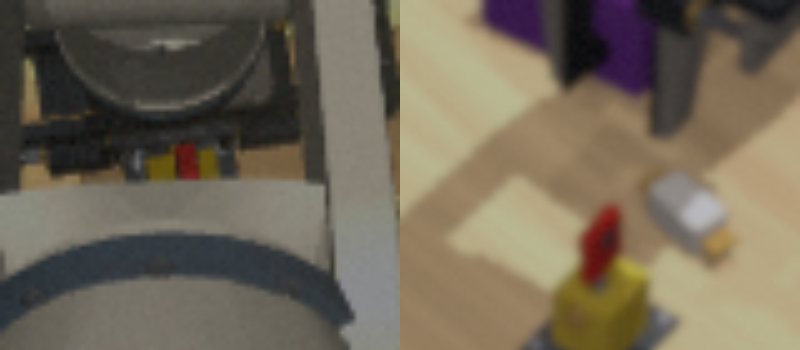

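The view is clear: the red key at top-crop (187,160) lies between the fingers, and the fuse link is off to the side. I'll descend in two stages.

Request:
play_rows --commands '[{"slide": [0, -0.08, 0], "twist": 0}, {"slide": [0, -0.08, 0.4], "twist": 0}, {"slide": [0, -0.08, 0.7], "twist": 0}, {"slide": [0, -0.08, 0.7], "twist": 0}]'

```text
t: 3.2
ee_pos: [0.5305, 0.0172, 0.1383]
tool_rot: [[-0.989, -0.151, -0.004], [-0.151, 0.989, -0.0], [0.003, 0.0, -1.0]]
contact_force: [0.1, 0.3, 0.5]
opening: 0.0458
finger_force: 0.0
```

Request:
play_rows --commands '[{"slide": [0, 0, 0.25], "twist": 0}, {"slide": [0, 0, 0.45], "twist": 0}, {"slide": [0, 0, 0.55], "twist": 0}, {"slide": [0, 0, 0.55], "twist": 0}, {"slide": [0, 0, 0.55], "twist": 0}]'

```text
t: 3.82
ee_pos: [0.5326, 0.0175, 0.0856]
tool_rot: [[-0.989, -0.151, 0.001], [-0.151, 0.989, 0.0], [-0.001, -0.0, -1.0]]
contact_force: [-0.2, -1.7, 1.1]
opening: 0.046
finger_force: 0.0
```

```bash
python3 - <<'E'
from h import *
ims=[]
for n,(x,y,w,h) in(("scene",(240,160,90,75)),):
    im,d=r.get_image(n);ims.append(cv2.resize(im[y:y+h,x:x+w],(600,500)))
cv2.imwrite("pics/down.png",np.hstack(ims))
E
python3 g.py .532 .0187 .085 98.7
```

```text
t 3.88 pos [0.5325 0.0175 0.0856] yaw 98.67 F [-0.1 -0.1  0.5] M [-0.   -0.   -0.01] op 0.0458 ff 0.0 j6 -96.9
slide [0.004 0.013 0.006] twist -0.0002
```

View pics/down.png

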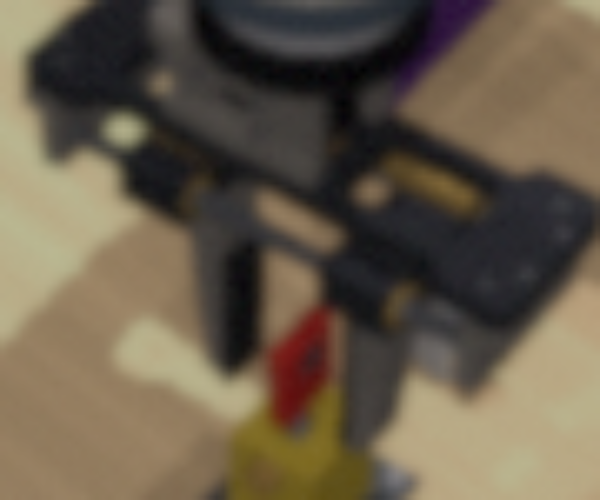

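The key head at (300,365) sits between the fingers. I'll centre on it and close, with light grip first.

Request:
play_rows --commands '[{"slide": [0, 0.012, 0], "twist": 0}, {"slide": [0, 0.012, 0], "twist": 0}, {"slide": [0, 0.012, 0], "twist": 0}, {"slide": [0, 0.012, 0], "twist": 0}, {"slide": [0, 0.012, 0], "twist": 0}, {"slide": [0, 0.012, 0], "twist": 0}, {"slide": [0, 0.012, 0], "twist": 0}, {"slide": [0, 0.012, 0], "twist": 0}]' --hand -1 --newtons 10

```text
t: 4.88
ee_pos: [0.5317, 0.0187, 0.0846]
tool_rot: [[-0.989, -0.151, 0.0], [-0.151, 0.989, 0.0], [-0.0, 0.0, -1.0]]
contact_force: [-0.5, 0.2, -0.0]
opening: 0.0097
finger_force: 10.0
```

```bash
python3 g.py .532 .0187 .085 98.7
```

```text
t 4.88 pos [0.5317 0.0187 0.0846] yaw 98.66 F [-0.5  0.2 -0. ] M [ 0.15  0.06 -0.02] op 0.0097 ff 10.0 j6 -96.8
slide [-0.003 -0.    -0.004] twist -0.0002
```

Request:
play_rows --commands '[{"slide": [0, 0, 0], "twist": 0}, {"slide": [0, 0, 0], "twist": 0}, {"slide": [0, 0, -0.04], "twist": 0}, {"slide": [0, 0, -0.08], "twist": 0}, {"slide": [0, 0, -0.12], "twist": 0}, {"slide": [0, 0, -0.2], "twist": 0}, {"slide": [0, 0, -0.3], "twist": 0}, {"slide": [0, 0, -0.4], "twist": 0}]' --newtons 55

```text
t: 5.88
ee_pos: [0.5323, 0.0187, 0.1259]
tool_rot: [[-0.989, -0.151, 0.001], [-0.151, 0.989, 0.0], [-0.001, -0.0, -1.0]]
contact_force: [-0.4, -0.2, -1.3]
opening: 0.0098
finger_force: 55.0
```

Request:
play_rows --commands '[{"slide": [0, 0, -0.1], "twist": 0}, {"slide": [0, 0, -0.3], "twist": 0}, {"slide": [0, 0, -0.7], "twist": 0}, {"slide": [0, 0, -0.8], "twist": 0}, {"slide": [0, 0, -0.8], "twist": 0}]'

```text
t: 6.5
ee_pos: [0.5319, 0.0187, 0.205]
tool_rot: [[-0.989, -0.151, 0.001], [-0.151, 0.989, 0.0], [-0.001, -0.0, -1.0]]
contact_force: [0.2, -0.3, -0.6]
opening: 0.0098
finger_force: 55.0
```

```bash
python3 g.py .4745 .2525 .205 95.5
```

```text
t 6.5 pos [0.5319 0.0187 0.205 ] yaw 98.67 F [ 0.2 -0.3 -0.6] M [0.06 0.05 0.07] op 0.0098 ff 55.0 j6 -96.8
slide [ 0.215  2.398 -0.   ] twist 0.0176
```

Request:
play_rows --commands '[{"slide": [0.03, 0.3, 0], "twist": 0}, {"slide": [0.07, 0.7, 0], "twist": 0}, {"slide": [0.09, 1, 0], "twist": 0}]'

```text
t: 6.88
ee_pos: [0.5063, 0.1171, 0.203]
tool_rot: [[-0.989, -0.151, -0.002], [-0.151, 0.989, -0.0], [0.003, -0.0, -1.0]]
contact_force: [-0.5, -0.2, -0.7]
opening: 0.0099
finger_force: 55.0
```

Request:
play_rows --commands '[{"slide": [0.05, 0.5, 0], "twist": 0}, {"slide": [0.09, 0.9, 0], "twist": 0}, {"slide": [0.09, 1, 0], "twist": 0.018}, {"slide": [0.09, 1, 0], "twist": 0.018}, {"slide": [0.09, 1, 0], "twist": 0.018}]'

```text
t: 7.5
ee_pos: [0.4834, 0.213, 0.2037]
tool_rot: [[-0.995, -0.096, -0.001], [-0.096, 0.995, -0.001], [0.001, -0.001, -1.0]]
contact_force: [1.0, 0.3, -0.7]
opening: 0.0096
finger_force: 55.0
```

```bash
python3 g.py .4745 .2525 .165 95.5
```

```text
t 7.5 pos [0.4834 0.213  0.2037] yaw 95.49 F [ 1.   0.3 -0.7] M [-0.03  0.01 -0.02] op 0.0096 ff 55.0 j6 -71.9
slide [0.05  0.402 0.387] twist -0.0001
```

Request:
play_rows --commands '[{"slide": [0.02, 0.2, 0.1], "twist": 0}, {"slide": [0.045, 0.4, 0.25], "twist": 0}, {"slide": [0.045, 0.404, 0.38], "twist": 0}, {"slide": [0.045, 0.404, 0.38], "twist": 0}, {"slide": [0.045, 0.404, 0.38], "twist": 0}]'

```text
t: 8.12
ee_pos: [0.4755, 0.2533, 0.1665]
tool_rot: [[-0.996, -0.095, -0.0], [-0.095, 0.996, -0.0], [0.0, -0.0, -1.0]]
contact_force: [0.1, 0.5, -0.6]
opening: 0.0094
finger_force: 55.0
```

```bash
python3 - <<'E'
from h import *
ims=[]
for n,(x,y,w,h) in(("scene",(345,205,75,75)),("top",(150,200,75,75))):
    im,d=r.get_image(n);ims.append(cv2.resize(im[y:y+h,x:x+w],(400,400),interpolation=cv2.INTER_CUBIC))
cv2.imwrite("pics/lock.png",np.hstack(ims))
E
python3 g.py .475 .2527 .15 95.5
```

```text
t 8.22 pos [0.4758 0.2533 0.167 ] yaw 95.41 F [ 0.6 -0.4 -1.1] M [0.07 0.01 0.04] op 0.0095 ff 55.0 j6 -67.5
slide [ 0.008 -0.005  0.17 ] twist -0.0005
```

View pics/lock.png

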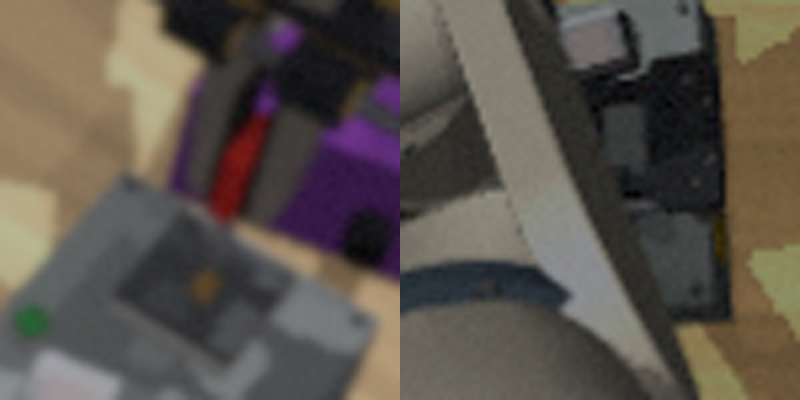

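The scene crop shows the red head at (238,170) above the slot at (205,285). The steel blade barely stands out against the grey, so I'll check by projection where it should be.

```bash
python3 - <<'E'
from h import *
m=r.camera_model("scene");T=np.array(m["camera_from_world"]);K=np.array(m["intrinsics"])
P=np.array([[.4758,.2533,.0984],[.4758,.2533,.1404],[.4758,.2533,.1784],[.475,.2527,.085]])
uv=cv2.projectPoints(P,cv2.Rodrigues(T[:3,:3])[0],T[:3,3],K,np.array(m["distortion"]))[0].reshape(-1,2)
print(((uv-[345,205]+.5)*400/75).round(0))
im,d=r.get_image("scene");c=im[235:275,365:405];c=cv2.convertScaleAbs(c,alpha=2.2);cv2.imwrite("pics/tip.png",cv2.resize(c,(600,600),interpolation=cv2.INTER_CUBIC))
print(((uv-[365,235]+.5)*15).round(0))
E
```

```text
[[214. 265.]
 [236. 199.]
 [256. 135.]
 [208. 283.]]
[[303. 295.]
 [362. 110.]
 [420. -69.]
 [285. 346.]]
```

View pics/tip.png

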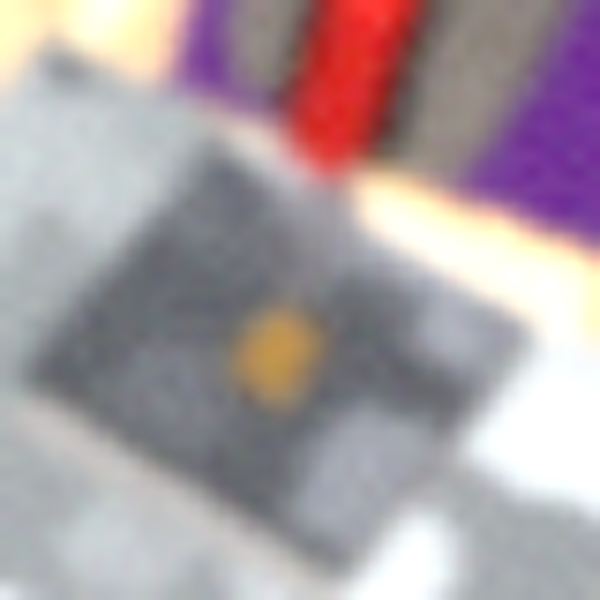

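The slot at (280,352) matches the projected (285,346), and the key's position fits too. I'll lower it into the mouth slowly.

Request:
play_rows --commands '[{"slide": [0.008, -0.005, 0.05], "twist": 0}, {"slide": [0.008, -0.005, 0.1], "twist": 0}, {"slide": [0.008, -0.005, 0.14], "twist": 0}, {"slide": [0.008, -0.005, 0.17], "twist": 0}, {"slide": [0.008, -0.005, 0.2], "twist": 0}, {"slide": [0.008, -0.005, 0.2], "twist": 0}]'

```text
t: 9.02
ee_pos: [0.4746, 0.2529, 0.1463]
tool_rot: [[-0.996, -0.095, -0.0], [-0.095, 0.996, -0.0], [0.0, -0.0, -1.0]]
contact_force: [-0.1, -0.2, -0.7]
opening: 0.0094
finger_force: 55.0
```

```bash
python3 g.py .475 .2527 .14 95.5
```

```text
t 9.03 pos [0.4746 0.2529 0.1463] yaw 95.43 F [-0.1 -0.2 -0.7] M [ 0.06 -0.06 -0.03] op 0.0094 ff 55.0 j6 -67.5
slide [-0.004 -0.002  0.063] twist -0.0004
```

Request:
play_rows --commands '[{"slide": [-0.002, 0, 0.02], "twist": 0}, {"slide": [-0.002, 0, 0.04], "twist": 0}, {"slide": [-0.002, 0, 0.06], "twist": 0}, {"slide": [-0.002, 0, 0.08], "twist": 0}, {"slide": [-0.002, 0, 0.1], "twist": 0}, {"slide": [-0.002, 0, 0.1], "twist": 0}]'

```text
t: 9.78
ee_pos: [0.4748, 0.2529, 0.1364]
tool_rot: [[-0.996, -0.095, -0.0], [-0.095, 0.996, -0.0], [0.0, -0.0, -1.0]]
contact_force: [-0.2, -0.1, 0.1]
opening: 0.0094
finger_force: 55.0
```

```bash
python3 g.py .475 .2527 .1216 95.5
```

```text
t 9.78 pos [0.4748 0.2529 0.1364] yaw 95.43 F [-0.2 -0.1  0.1] M [0.11 0.05 0.  ] op 0.0094 ff 55.0 j6 -67.5
slide [-0.002 -0.002  0.148] twist -0.0004
```

No contact force, so it is aligned. Now I'll push past the pins with small to-and-fro twists.

Request:
play_rows --commands '[{"slide": [0, 0, 0.02], "twist": 0.016}, {"slide": [0, 0, 0.035], "twist": -0.016}, {"slide": [0, 0, 0.05], "twist": 0.016}, {"slide": [0, 0, 0.065], "twist": -0.016}, {"slide": [0, 0, 0.08], "twist": 0.016}, {"slide": [0, 0, 0.095], "twist": -0.016}, {"slide": [0, 0, 0.11], "twist": 0.016}, {"slide": [0, 0, 0.11], "twist": 0}]'

```text
t: 10.78
ee_pos: [0.4747, 0.2528, 0.1258]
tool_rot: [[-0.996, -0.094, -0.0], [-0.094, 0.996, -0.0], [0.0, -0.0, -1.0]]
contact_force: [-1.2, -0.8, 1.4]
opening: 0.0096
finger_force: 55.0
```

```bash
python3 g.py .475 .2527 .1216 95.5
```

```text
t 10.78 pos [0.4747 0.2528 0.1258] yaw 95.41 F [-1.2 -0.8  1.4] M [-0.16  0.24 -0.1 ] op 0.0096 ff 55.0 j6 -67.5
slide [-0.003 -0.001  0.042] twist -0.0005
```

Request:
play_rows --commands '[{"slide": [0, 0, 0.012], "twist": -0.016}, {"slide": [0, 0, 0.022], "twist": 0.016}, {"slide": [0, 0, 0.032], "twist": -0.016}, {"slide": [0, 0, 0.042], "twist": 0.016}, {"slide": [0, 0, 0.05], "twist": -0.016}, {"slide": [0, 0, 0.05], "twist": 0}, {"slide": [0, 0, 0.05], "twist": 0}]'

```text
t: 11.65
ee_pos: [0.475, 0.2529, 0.1213]
tool_rot: [[-0.996, -0.094, 0.0], [-0.094, 0.996, -0.0], [-0.0, -0.0, -1.0]]
contact_force: [-2.8, -2.0, 6.2]
opening: 0.0097
finger_force: 55.0
```

```bash
python3 g.py .475 .2527 .1216 95.5
```

```text
t 11.65 pos [0.475  0.2529 0.1213] yaw 95.39 F [-2.8 -2.   6.2] M [-0.35  0.45 -0.01] op 0.0097 ff 55.0 j6 -67.5
slide [-0.    -0.002 -0.003] twist -0.0006
```

Request:
play_rows --commands '[{"slide": [0, 0, 0.008], "twist": 0.016}, {"slide": [0, 0, 0.016], "twist": -0.016}, {"slide": [0, 0, 0.024], "twist": 0.016}, {"slide": [0, 0, 0.024], "twist": 0}, {"slide": [0, 0, 0.024], "twist": 0}]'

```text
t: 12.28
ee_pos: [0.4751, 0.253, 0.1206]
tool_rot: [[-0.995, -0.095, 0.001], [-0.095, 0.995, 0.0], [-0.001, 0.0, -1.0]]
contact_force: [-6.7, -3.8, 26.2]
opening: 0.0097
finger_force: 55.0
```

```bash
python3 g.py .475 .2527 .1216 95.5
```

```text
t 12.28 pos [0.4751 0.253  0.1206] yaw 95.46 F [-6.7 -3.8 26.2] M [-0.87  1.55 -0.  ] op 0.0097 ff 55.0 j6 -67.6
slide [ 0.002 -0.003 -0.01 ] twist -0.0002
```

Floor reached: TCP z matches home and the push force is 26 N. I'll ease the push a little and start the turn.

Request:
play_rows --commands '[{"slide": [0.005, -0.003, -0.008], "twist": 0}, {"slide": [0.005, -0.003, -0.008], "twist": 0}, {"slide": [0.005, -0.003, -0.008], "twist": 0.03}, {"slide": [0.005, -0.003, -0.008], "twist": 0.06}, {"slide": [0.005, -0.003, -0.008], "twist": 0.09}, {"slide": [0.005, -0.003, -0.008], "twist": 0.11}, {"slide": [0.005, -0.003, -0.008], "twist": 0.11}]'

```text
t: 13.15
ee_pos: [0.4751, 0.2531, 0.1208]
tool_rot: [[-0.968, 0.249, 0.002], [0.249, 0.968, 0.001], [-0.001, 0.001, -1.0]]
contact_force: [-3.2, -1.0, 17.5]
opening: 0.0096
finger_force: 55.0
```

```bash
python3 g.py .475 .2527 .1206 3.5
```

```text
t 13.15 pos [0.4751 0.2531 0.1208] yaw 75.58 F [-3.2 -1.  17.5] M [-0.3   0.88  0.04] op 0.0096 ff 55.0 j6 -47.7
slide [ 0.    -0.004  0.002] twist 0.4004
```

The moment is about 0.04 N m, which is the return spring and not a blocked key. I'll continue the turn.

Request:
play_rows --commands '[{"slide": [0, 0, 0], "twist": 0.03}, {"slide": [0, 0, 0], "twist": 0.06}, {"slide": [0, 0, 0], "twist": 0.09}, {"slide": [0, 0, 0], "twist": 0.12}, {"slide": [0, 0, 0], "twist": 0.15}, {"slide": [0, 0, 0], "twist": 0.18}, {"slide": [0, 0, 0], "twist": 0.2}, {"slide": [0, 0, 0], "twist": 0.2}]'

```text
t: 14.15
ee_pos: [0.4755, 0.2532, 0.1209]
tool_rot: [[-0.637, 0.771, 0.002], [0.771, 0.637, 0.001], [-0.001, 0.003, -1.0]]
contact_force: [-2.9, -0.9, 17.4]
opening: 0.0093
finger_force: 55.0
```

```bash
python3 g.py .475 .2527 .1206 3.5
```

```text
t 14.15 pos [0.4755 0.2532 0.1209] yaw 39.58 F [-2.9 -0.9 17.4] M [-0.33  0.62  0.07] op 0.0093 ff 55.0 j6 -11.7
slide [-0.001 -0.006  0.003] twist 0.2005
```

Request:
play_rows --commands '[{"slide": [0, 0, 0], "twist": 0.03}, {"slide": [0, 0, 0], "twist": 0.06}, {"slide": [0, 0, 0], "twist": 0.09}, {"slide": [0, 0, 0], "twist": 0.12}, {"slide": [0, 0, 0], "twist": 0.15}, {"slide": [0, 0, 0], "twist": 0.18}, {"slide": [0, 0, 0], "twist": 0.19}, {"slide": [0, 0, 0], "twist": 0.19}]'

```text
t: 15.15
ee_pos: [0.4757, 0.2531, 0.1209]
tool_rot: [[-0.094, 0.996, 0.003], [0.996, 0.094, 0.001], [0.001, 0.003, -1.0]]
contact_force: [-2.0, -2.2, 16.0]
opening: 0.0096
finger_force: 55.0
```

```bash
python3 g.py .475 .2527 .1206 1
```

```text
t 15.15 pos [0.4757 0.2531 0.1209] yaw 5.42 F [-2.  -2.2 16. ] M [-0.56  0.44  0.12] op 0.0096 ff 55.0 j6 22.5
slide [-0.003 -0.007  0.003] twist 0.0245
```

Request:
play_rows --commands '[{"slide": [0, 0, 0], "twist": 0.01}, {"slide": [0, 0, 0], "twist": 0.02}, {"slide": [0, 0, 0], "twist": 0.024}, {"slide": [0, 0, 0], "twist": 0.024}, {"slide": [0, 0, 0], "twist": 0.024}]'

```text
t: 15.78
ee_pos: [0.4756, 0.2531, 0.1209]
tool_rot: [[-0.02, 1.0, 0.003], [1.0, 0.02, 0.001], [0.001, 0.003, -1.0]]
contact_force: [-2.9, -1.6, 15.9]
opening: 0.0097
finger_force: 55.0
```

```bash
python3 g.py .475 .2527 .1206 1; python3 - <<'E'
from h import *
im,d=r.get_image("scene");c=cv2.convertScaleAbs(im[215:285,350:420],alpha=1.6);cv2.imwrite("pics/end.png",cv2.resize(c,(560,560),interpolation=cv2.INTER_CUBIC))
E
```

```text
t 15.78 pos [0.4756 0.2531 0.1209] yaw 1.12 F [-2.9 -1.6 15.9] M [-0.48  0.49  0.14] op 0.0097 ff 55.0 j6 26.8
slide [-0.004 -0.006  0.003] twist 0.0007
```

View pics/end.png

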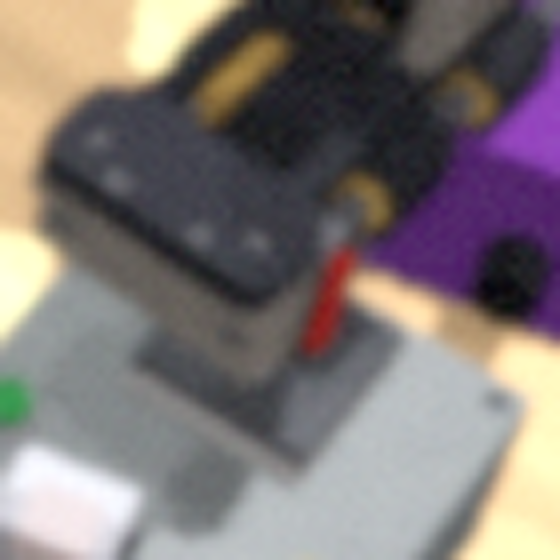

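The key is gripped in the lock, its red head edge at (330,300) just above the boss and turned with the gripper. The tool has turned 94° and the spring moment is 0.14 N m, so I'm handing in.

```bash
python3 -c "
from workcell import r
print(r.finish_job())"
```

```text
the job is handed in; nothing more can be done
None
```

I handed the job in at about 16 s with the red key pushed home, turned about 94° clockwise (tool angle) and still held at 55 N; I didn't read the lock angle directly, and the hand-in returned no verdict.

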